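Push the slide carrier home under the dock's leaf spring

ROBOT

A 6-joint arm with a two-finger parallel gripper is mounted at the origin on a cart in front of the work surface, level with it; the furniture and walls round the work are solid. World frame = base frame: x ahead of the robot, y to its left, z up, the work surface at z = 0. Lengths are in m, angles in rad, forces in N, time in s.
With the tool pointing down it reaches from about 0.35 to 0.85 m from the base axis. Payload 8.1 kg.
Tool frame: the origin (TCP) lies on the centre line of the jaws, within the pads' length; the fingertips stand robot.tip_extent ahead of it and the grasp point (between the pads) lies 11 mm behind it (robot.tip_extent is the distance from the TCP to the fingertips, in m); y points along the fingers, z is the direction in which the jaws open and shut, and the axes are right-handed (so a half turn about y gives the same grasp; the last joint's range is limited). The gripper opens to 93 mm and grips with 3 to 60 N. Pads are 15 mm wide; open, the fingers measure 128 mm over their backs; the gripper's body (75 mm by 188 mm) begins 65 mm behind the grasp point.
Start: joints at [-1.233, 0.13, 1.488, -0, 1.523, -0.085], TCP at [0.246, -0.547, 0.199] pointing down, gripper open.
Joint ranges: [-2.96, 2.96], [-0.89, 2.26], [0.02, 2.5], [-1.34, 4.48], [0, 2.73], [-2.66, 2.66]. Speed limits (rad/s): [2.39, 2.39, 2.79, 3.14, 3.14, 3.14].

INTERFACE

Orientations are given as a rotation vector (axis times angle).
In Python, from plant import monitor, optics, robot gives the robot as it stands.
- The arm moves only by the shell command python3 -m inch 'ROWS' [OPENING] [FORCE]. ROWS is JSON, a list that holds one entry, the list of rows, each a list of 6 numbers: the shift along the tool's x, y, z in mm, then the turn, a rotation vector about the tool's x, y, z in rad. A call has 1 to 8 rows; each row shifts and turns the commanded pose from where the row before left it, along the tool's axes as they then stand; what a row does not reach is not made up. A row lasts 1/8 s, in which the tool goes at most 62.5 mm and 10.7 degrees, less where a joint would pass 70% of its speed; a pose out of reach is approached as far as the arm can. A call is refused whole if a number of a shift passes 62.5 or a number of a turn 0.188, either way. A call with a gripper value outside its range is refused whole. OPENING is the finger opening in mm, from 0 to 93, set as the call begins (- or left out, the last holds). The fingers move at their own pace and stop on an object; FORCE is the grip in N (left out, the last holds). Time passes only in rows, so rows that do not move let the fingers close. It gives the time, the measured TCP pose, the force and the opening at its end, in the units of the state.
- monitor.read_state(): the state, without advancing time (a new reading comes with each control period).
- optics.read_camera(name): name is "scene" or "side" or "wrist"; returns a dict with "image" (400x640x3 uint8, blue, green, red), "fx", "fy", "cx", "cy" (pixels), "rvec" (rotation vector, rad) and "tvec" (3), from world to camera coordinates, as OpenCV has them. Camera axes: x right, y down, z forward; pixel columns grow to the right and rows downward; lengths in m; the calibration is good to about 2 mm. A picture is of the moment at which its call begins. There is no depth.
- robot.close_job(): hands the job in, once; it reports no verdict.
The state is a dict: "t": time; "q": joint angles; "dq": joint speeds; "joint_torque": joint torques, N m; "tool_pos": TCP position; "orientation": TCP orientation; "force": force on the tool from outside, world axes, zero at the start; "wrist_torque": the same for the moment, N m; "opening": finger opening in m.
Only numpy, scipy, OpenCV 4.12 (cv2) and the standard library are available. Lean on these libraries where they do the work, as an engineer would, in place of code of your own. Each camera call takes 0.05 s, during which the arm holds its last target.

TASK

Load the slide carrier into its dock: with the fingertips press hard down on the carrier's thumb block so that it sinks on its sprung bed, and keep it down while you push it under the bridge and the leaf spring until it is fully home against the end stop; then take the fingers off. Only press and push the carrier, never lift it, and leave the small dish, the cassette and the white case where they are.

Things in the scene. Friction and masses are not known exactly. Their poses are not given: they have to be found in the camera images.
- dock: Fixed metal slide dock, 214 x 66 mm, 46 mm high. Origin: centre of its underside, on the bench. x = the way the carrier is pushed, z up. A channel runs along x between two side rails (inner faces at y = -18.5 and +18.5 mm, tops at z = 38 mm); its floor is the sprung bed. The end stop's inner face is at x = 92 mm.
- bridge_mouth (a point): Middle of the lower front edge of the fixed bridge that crosses the dock's channel, at x = 40 mm, z = 34.5 mm in the dock's frame. The bridge is 14 mm thick (x) and its top is at z = 46 mm.
- leaf_low (a point): Lowest point of the steel leaf spring (drag spring) that slopes down behind the bridge: x = 80 mm, z = 30 mm in the dock's frame. The leaf yields upward and presses with about 3 to 5 N on the carrier's tongue as it passes under. (The point is fixed to the dock.)
- bed (a joint): How far the sprung bed plate, the channel's floor, is pressed down, m: 0 = up (its top at z = 31 mm in the dock's frame), 0.010 = fully down. Takes about 7 N to start, 13 N fully down. The carrier clears the bridge from about 0.007 on. Released with the carrier home, the bed rises to about 0.0065 and clamps the carrier up against the bridge.
- carrier: Loose grey slide carrier, 105 (x) x 34 (y) mm, 90 g, lying on the bed, nose 5 to 25 mm short of the bridge. Origin: centre of its underside; x towards the end stop. Front half: flat tongue 10 mm high with a glass slide, nose bevelled 3 mm; with the bed up its top is 6.5 mm too high for the bridge. Rear half: thumb block, top at z = 22 mm, 3 mm short of the bridge when home.
- carrier_nose (a point): Middle of the carrier's front end, at its underside; it is at x = 92 mm in the dock's frame when the carrier is home.
- carrier_pad (a point): Centre of the ribbed flat top of the carrier's thumb block, where the fingertips press: a flat 44 mm long (x) and 34 mm wide, at z = 22 mm in the carrier's frame. At its front end, 22 mm ahead of this point, a cross ridge 6 mm thick and 6 mm high stands up for the fingertips to push against.
- petri_dish: Bystander: small round covered dish, 64 mm across, 17 mm high; origin at the centre of its underside.
- cassette_5: Bystander: tissue cassette with a wax block, 28 x 40 x 13 mm; origin at the centre of its underside.
- white_case: Bystander: flat white slide mailer, 24 x 66 x 15 mm; origin at the centre of its underside.

How it is judged:
By the outcome, as a careful person would: the job done as asked, in the order asked, and still so for the second after the job is handed in, with the robot touching nothing.
It also fails if it takes over 40 s, if anything falls off the work surface, if the arm or the gripper's body presses on something with over 40 N, if the wrist force passes 120 N, or if a joint passes its speed limit or range.

## Working session

There is one attempt and no reset: what is moved stays moved. The work goes in short steps, Python scripts to look and compute and a shell command to move; the robot and the scene stay as the last step left them, time stands still between calls to the robot, and variables do not carry over. Pictures are saved under pics/ and viewed, and the job is handed in when it is done.

```bash
mkdir -p pics; ls; python3 - <<'E'
from plant import monitor, optics, robot
import cv2
print(monitor.read_state()); print(robot.tip_extent)
for n in ("scene","side","wrist"):
    c=optics.read_camera(n); cv2.imwrite(f"pics/{n}0.png",c["image"]); print(n,{k:v for k,v in c.items() if k!="image"})
E
```

```text
pics
{'t': 0.0, 'q': array([-1.23337662e+00,  1.31184642e-01,  1.48928574e+00,  1.01982606e-05,
        1.52297210e+00, -8.54129366e-02]), 'dq': array([-0.00070833, -0.00120868, -0.00131386,  0.00200531,  0.00019642,
       -0.00206134]), 'joint_torque': array([-3.86143311e-04, -5.59831882e+01, -4.91766143e+01,  7.67250219e-02,
        3.52665852e-02, -2.04440989e-04]), 'tool_pos': array([ 0.24602398, -0.54657992,  0.1983699 ]), 'orientation': array([-0.42692767,  1.99000914, -1.98627487]), 'force': array([-0.30294724,  0.99452151,  0.64521462]), 'wrist_torque': array([ 0.00507985, -0.01522443, -0.0493067 ]), 'opening': 0.0931873088021316}
0.008
scene {'fx': 445.90368495663625, 'fy': 445.90368495663625, 'cx': 320.14919390332216, 'cy': 209.4431957989638, 'rvec': array([ 1.22541869, -2.05810267,  1.08316063]), 'tvec': array([0.21835629, 0.30513477, 0.69624108])}
side {'fx': 425.7850932509039, 'fy': 425.7850932509039, 'cx': 317.3764514866771, 'cy': 203.56248722025518, 'rvec': array([ 1.94255796, -0.38012856,  0.27617817]), 'tvec': array([-0.46505672,  0.0969248 ,  0.84367394])}
wrist {'fx': 312.4604171992472, 'fy': 312.4604171992472, 'cx': 322.9347365031357, 'cy': 199.80935890967305, 'rvec': array([-2.44537732,  1.5821985 ,  0.21411654]), 'tvec': array([-0.59801635, -0.03052385,  0.38953902])}
```

View pics/scene0.png

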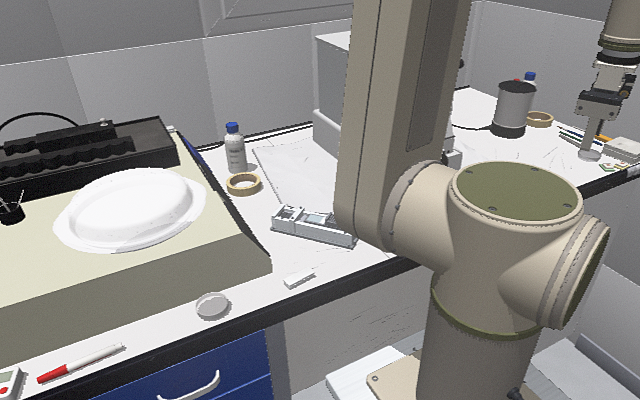

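View pics/side0.png

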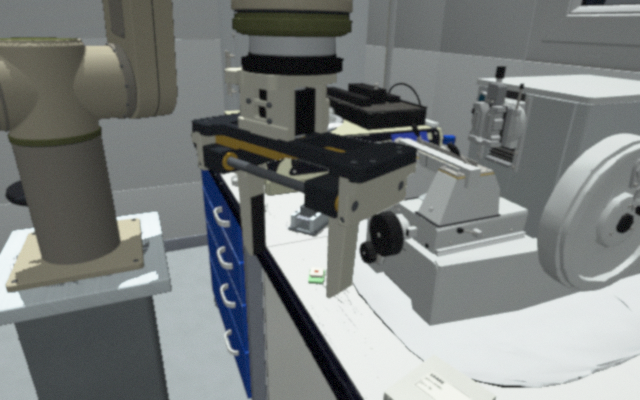

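View pics/wrist0.png

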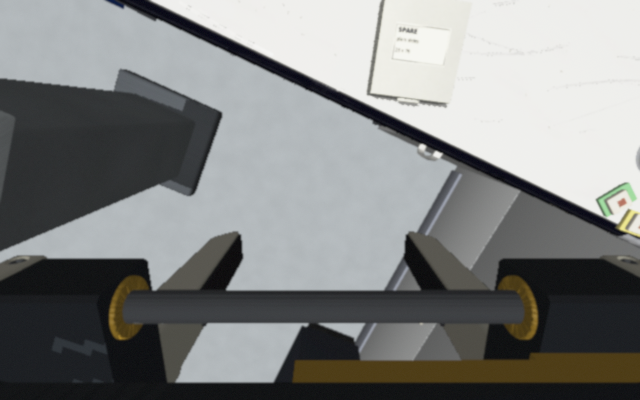

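The scene view shows the dock at about (315,225), the dish at (212,306) and the white case at (299,280). In the side view the dock's near end is at about (308,218) and the cassette at (317,275). I'll zoom in and cast rough rays.

```bash
cat > h.py <<'E'
from plant import monitor, optics, robot
import cv2, numpy as np
from scipy.spatial.transform import Rotation as R
def ray(c,u,v):
    M=R.from_rotvec(c["rvec"]).as_matrix(); o=-M.T@c["tvec"]
    d=M.T@np.array([(u-c["cx"])/c["fx"],(v-c["cy"])/c["fy"],1]); return o,d
def onz(c,u,v,z):
    o,d=ray(c,u,v); return o+d*(z-o[2])/d[2]
def proj(c,P):
    return cv2.projectPoints(np.array(P,float).reshape(-1,3),c["rvec"],np.array(c["tvec"]),np.array([[c["fx"],0,c["cx"]],[0,c["fy"],c["cy"]],[0,0,1]]),None)[0].reshape(-1,2)
def crop(img,x0,y0,x1,y1,s,name):
    cv2.imwrite("pics/"+name,cv2.resize(img[y0:y1,x0:x1],None,fx=s,fy=s,interpolation=cv2.INTER_CUBIC))
E
python3 - <<'E'
from h import *
np.set_printoptions(precision=4,suppress=True)
c=optics.read_camera("scene"); crop(c["image"],255,185,375,265,6,"s1.png")
for p in [(272,233),(353,246),(299,280),(212,310)]: print(p,onz(c,*p,0))
s=optics.read_camera("side"); crop(s["image"],270,170,370,300,4.5,"sd1.png")
for p in [(308,230),(317,280)]: print(p,onz(s,*p,0))
E
```

```text
(272, 233) [0.5632 0.0832 0.    ]
(353, 246) [ 0.4231 -0.0615  0.    ]
(299, 280) [0.3803 0.0975 0.    ]
(212, 310) [0.3863 0.2842 0.    ]
(308, 230) [ 0.4541 -0.0658 -0.    ]
(317, 280) [ 0.3947 -0.2596  0.    ]
```

View pics/s1.png

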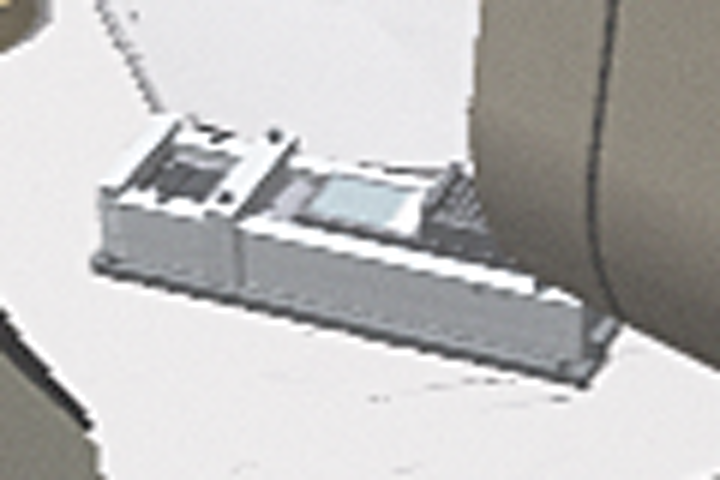

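View pics/sd1.png

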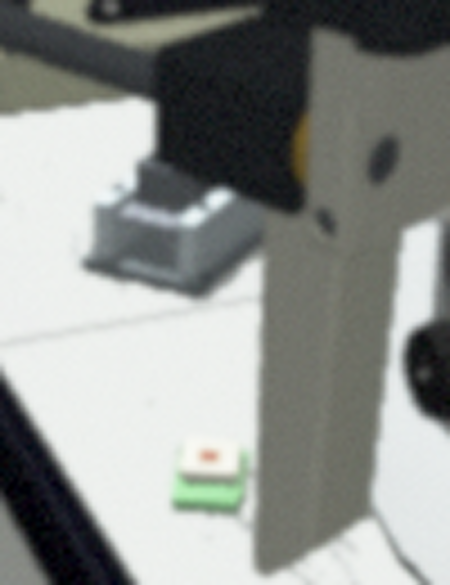

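```bash
python3 - <<'E'
from h import *
np.set_printoptions(precision=4,suppress=True)
c=optics.read_camera("scene"); s=optics.read_camera("side")
for p in [(270.8,229.7),(352.8,248.8),(358.5,239)]: print(p,onz(c,*p,0.003))
for p in [(289,228),(315,235)]: print('side',p,onz(s,*p,0.003))
for p in [(430,320),(415,285),(378,228),(368,255)]: print('microtome',p,onz(s,*p,0.0), onz(s,*p,0.05))
st=monitor.read_state(); M=R.from_rotvec(st["orientation"]).as_matrix(); print(M)
E
```

```text
(270.8, 229.7) [0.5734 0.0819 0.003 ]
(352.8, 248.8) [ 0.4113 -0.0538  0.003 ]
(358.5, 239) [ 0.4362 -0.0845  0.003 ]
side (289, 228) [ 0.4158 -0.0469  0.003 ]
side (315, 235) [ 0.4571 -0.0994  0.003 ]
microtome (430, 320) [ 0.5161 -0.4286  0.    ] [ 0.4713 -0.4793  0.05  ]
microtome (415, 285) [ 0.551  -0.3377  0.    ] [ 0.5021 -0.3992  0.05  ]
microtome (378, 228) [ 0.6066 -0.1129  0.    ] [ 0.5511 -0.2008  0.05  ]
microtome (368, 255) [ 0.5251 -0.2132  0.    ] [ 0.4792 -0.2893  0.05  ]
[[-0.9119 -0.0002  0.4104]
 [-0.4104  0.0005 -0.9119]
 [-0.     -1.     -0.0005]]
```

```bash
python3 -m inch '[[[-20,-10,-18,0,0,0],[-38,-10,-36,0,0,0],[-40,-10,-38,0,0,0],[-40,-10,-38,0,0,0],[-40,-10,-38,0,0,0],[-40,0,-38,0,0,0],[-40,0,-38,0,0,0],[-40,0,-38,0,0,0]]]' 0 20
python3 -m inch '[[[-40,0,-38,0,0,0],[-30,0,-26,0,0,0],[0,0,0,0,-0.14,0],[0,0,0,0,-0.134,0],[0,0,0,0,0,0],[0,0,0,0,0,0]]]'
python3 - <<'E'
from h import *
np.set_printoptions(precision=4,suppress=True)
st=monitor.read_state(); M=R.from_rotvec(st["orientation"]).as_matrix(); print(st['t'],st['tool_pos'],st['force'],st['opening'],M)
w=optics.read_camera("wrist"); o,d=ray(w,320,200); print('cam off tool',M.T@(o-st['tool_pos']),M.T@d)
cv2.imwrite("pics/w2.png",w["image"])
s=optics.read_camera("scene");cv2.imwrite("pics/s2.png",s["image"])
E
```

```text
t: 1.35
tool_pos: [0.4027, -0.1661, 0.2497]
orientation: [-0.426, 1.987, -1.989]
force: [0.3, -0.4, -0.3]
opening: 0.0175
t: 2.1
tool_pos: [0.4398, -0.0808, 0.2495]
orientation: [-0.657, 1.82, -1.82]
force: [-0.4, 0.2, -0.8]
opening: 0.0009
2.1 [ 0.4398 -0.0808  0.2495] [-0.428   0.2234 -0.7954] 0.0009265057064061391 [[-0.769   0.0001  0.6392]
 [-0.6392 -0.0001 -0.769 ]
 [-0.0001 -1.      0.0001]]
cam off tool [-0.0723 -0.1839 -0.001 ] [ 0.2627  0.9649 -0.0101]
```

View pics/w2.png

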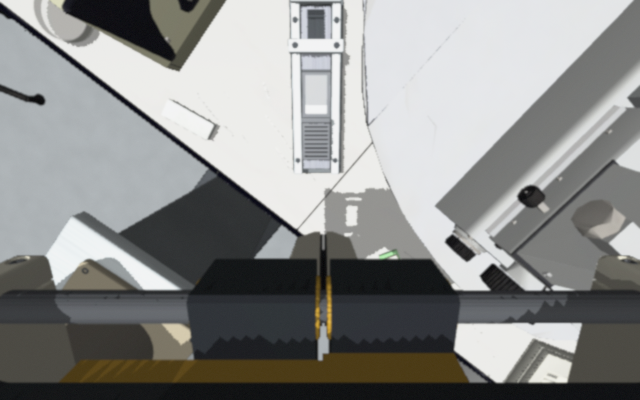

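View pics/s2.png

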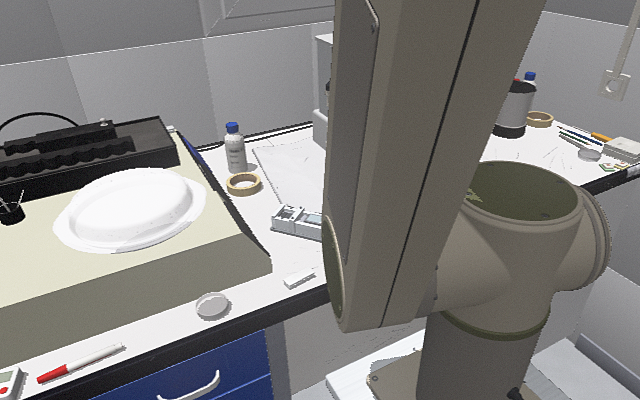

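The wrist view shows the dock nearly upright in the image, from (316,0) to (318,172). The bridge is at row 45, the ridge near row 119, and the block ends near row 160. Zooming in next.

```bash
python3 - <<'E'
from h import *
im=cv2.imread("pics/w2.png"); crop(im,275,0,360,90,6.5,"w2a.png"); crop(im,275,90,360,180,6.5,"w2b.png")
E
```

```text
(no output)
```

View pics/w2a.png

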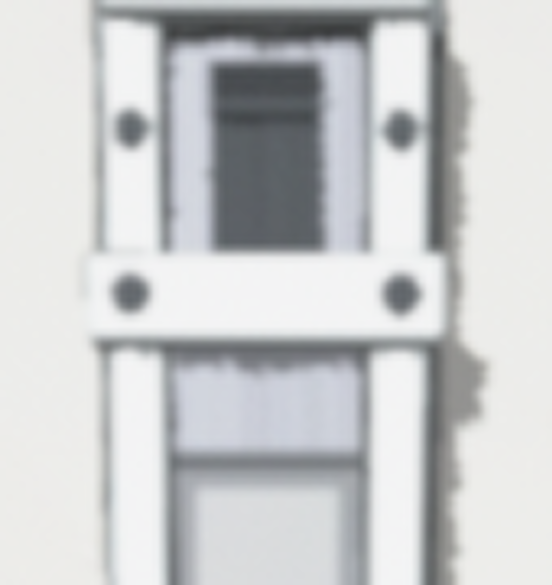

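View pics/w2b.png

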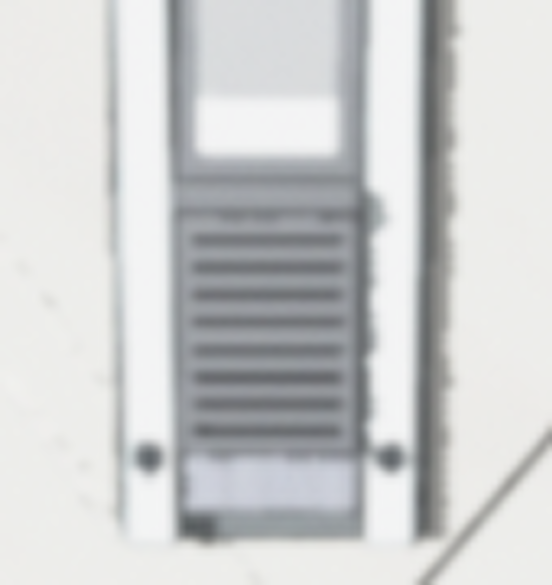

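```bash
python3 - <<'E'
from h import *
np.set_printoptions(precision=1,suppress=True)
w=optics.read_camera("wrist"); st=monitor.read_state(); M=R.from_rotvec(st["orientation"]).as_matrix()
def T(n,u,v,z):
    p=onz(w,u,v,z); t=M.T@(p-st['tool_pos']); print(n,p*1e3,'tool x,z',t[0]*1e3,t[2]*1e3); return p
a=T('bridge front x40',316,52,.046); T('bridge rear x54',316,38.8,.046)
e=T('rail end',316.5,173,.038); f=T('rail fwd',316,30.8,.038)
T('railL',275+178/6.5,167,.038);T('railR',275+362/6.5,167,.038)
T('nose',316.3,70.5,.036); T('ridge front',316.3,117.7,.059); T('ridge rear',316.3,122,.059)
b=T('block rear',316.3,160,.053)
T('blkL',275+180/6.5,150,.053);T('blkR',275+358/6.5,150,.053)
d=f-e; print('yaw',np.degrees(np.arctan2(d[1],d[0])), 'tool yaw',np.degrees(np.arctan2(-M[1,0],-M[0,0])))
E
```

```text
bridge front x40 [542.8  16.6  46. ] tool x,z -141.5102426974313 -8.892426277479721
bridge rear x54 [553.4  25.3  46. ] tool x,z -155.17180823949624 -8.794744115230214
rail end [434.2 -73.2  38. ] tool x,z -0.5542603714945956 -9.4344447586604
rail fwd [561.   31.8  38. ] tool x,z -165.19753527390932 -8.897974397424303
railL [428.7 -54.5  38. ] tool x,z -8.323504739525884 -27.37969566956969
railR [451.7 -82.2  38. ] tool x,z -8.27766018457744 8.712509793783818
nose [528.7   4.9  36. ] tool x,z -123.16806684760732 -8.886764767285806
ridge front [487.4 -29.7  59. ] tool x,z -69.26681086257155 -8.777034040464759
ridge rear [483.6 -32.8  59. ] tool x,z -64.42977629828098 -8.810402532776068
block rear [448.7 -61.3  53. ] tool x,z -19.329295666077247 -9.24715733518656
blkL [447.6 -41.   53. ] tool x,z -31.46184412694989 -25.619145150588007
blkR [468.7 -66.5  53. ] tool x,z -31.419067542664283 7.496004818095801
yaw 39.62845040352085 tool yaw 39.81514124477736
```

```bash
python3 -m inch '[[[-26,20,-5,0,0,0],[-26,40,-4,0,0,0],[0,50,0,0,0,0],[0,40,0,0,0,0],[0,15,0,0,0,0],[0,0,0,0,0,0],[0,0,0,0,0,0]]]' 0 20
python3 - <<'E'
from h import *
w=optics.read_camera("wrist");cv2.imwrite("pics/w3.png",w["image"])
s=optics.read_camera("side");crop(s["image"],260,130,400,250,5,"sd3.png")
print(monitor.read_state()["force"],monitor.read_state()["tool_pos"])
E
```

```text
t: 3.12
tool_pos: [0.4755, -0.0408, 0.0865]
orientation: [-0.657, 1.816, -1.819]
force: [0.1, -0.3, 1.6]
opening: 0.0002
[-0.25013429 -0.10101423  0.73467409] [ 0.47548948 -0.04073797  0.08651673]
```

View pics/w3.png

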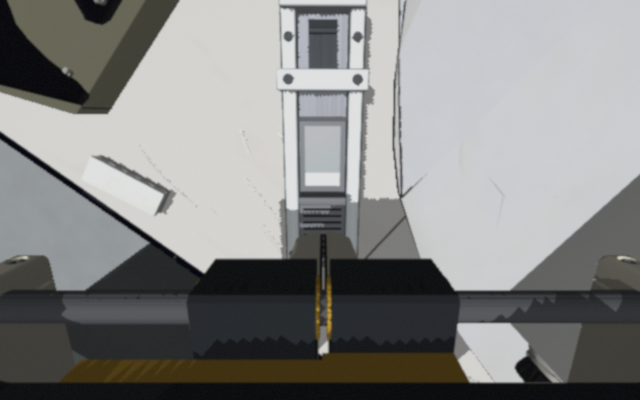

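View pics/sd3.png

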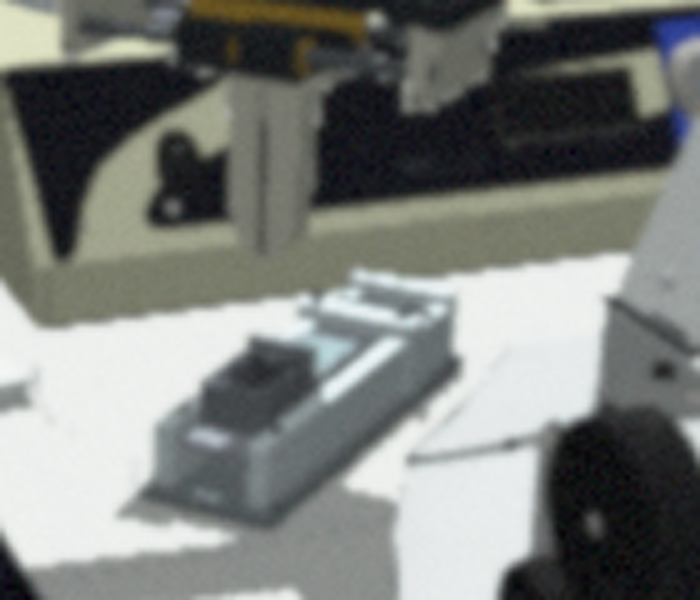

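```bash
python3 - <<'E'
from h import *
np.set_printoptions(precision=1,suppress=True)
st=monitor.read_state(); M=R.from_rotvec(st["orientation"]).as_matrix()
tip=st["tool_pos"]+M@[0,.008,0]
s=optics.read_camera("side");w=optics.read_camera("wrist")
print(tip*1e3,'side tip',(proj(s,tip)-[260,130])*5, 'wrist tip',proj(w,tip))
def T(n,u,v,z):
    p=onz(w,u,v,z); t=M.T@(p-st['tool_pos']); print(n,p*1e3,'tool x,z',t[0]*1e3,t[2]*1e3,'side',(proj(s,p)-[260,130])*5); return p
T('bridge front',322.5,90,.046);T('ridge rear',322.5,206,.059);T('ridge front',322.5,195,.059);T('nose',322.5,119,.036)
crop(w["image"],270,50,375,260,3,"w4.png");crop(s["image"],260,130,400,250,5,"sd4.png")
E
```

```text
[475.5 -40.7  78.5] side tip [[265.4 311.4]] wrist tip [[324.9 229.6]]
bridge front [542.5  17.2  46. ] tool x,z -88.53062932774306 -1.5449167755497235 side [[346.7 315.6]]
ridge rear [482.5 -32.9  59. ] tool x,z -10.303271926664017 -1.6099469003262308 side [[272.4 343.6]]
ridge front [488.6 -27.8  59. ] tool x,z -18.292859190662096 -1.600493189498556 side [[280.5 337.9]]
nose [527.8   4.9  36. ] tool x,z -69.33652029747093 -1.5888072859975721 side [[328.8 347.6]]
```

View pics/w4.png

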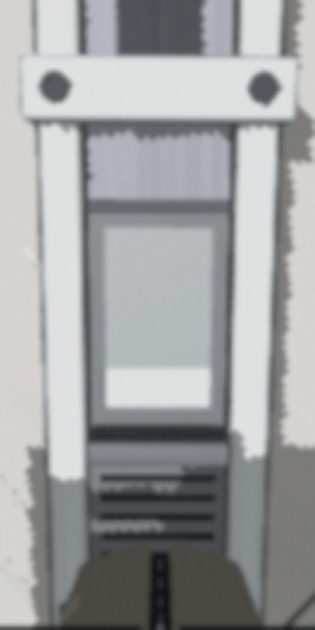

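View pics/sd4.png

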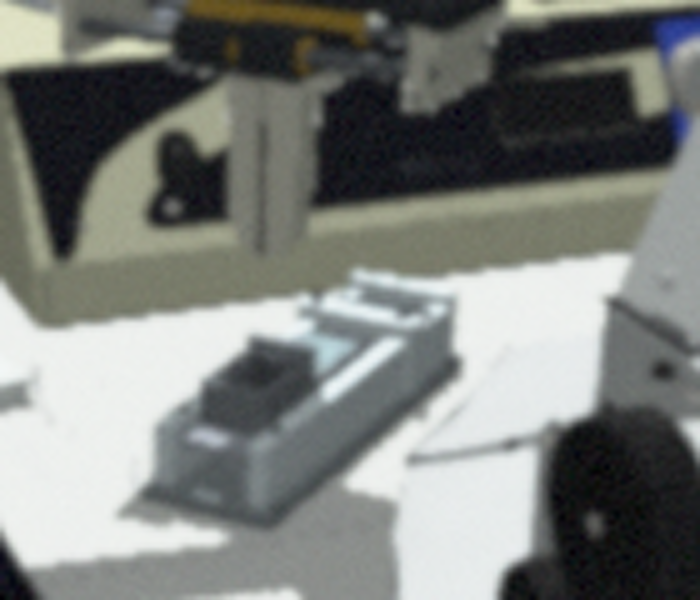

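```bash
python3 - <<'E'
from h import *
np.set_printoptions(precision=1,suppress=True)
s=optics.read_camera("side");w=optics.read_camera("wrist")
q0=np.array([0.24602,-.54658,.19837]);M0=R.from_rotvec([-0.42692767,1.99000914,-1.98627487]).as_matrix()
for z in (.0465,.055,-.0465,-.064):
  for x in (-.0075,.0075): print('start finger',z,x,proj(s,q0+M0@[x,.008,z]), 'top of finger', proj(s,q0+M0@[x,-.076,z]))
st=monitor.read_state(); M=R.from_rotvec(st["orientation"]).as_matrix()
for y in (.008,-.011,-.03,-.076):
  print(y,'now',(proj(s,st["tool_pos"]+M@np.array([[0,y,0],[0,y,.0175],[0,y,-.0175]]).T.reshape(3,-1)[:,0])-[260,130])*5, [ (proj(s,st["tool_pos"]+M@np.array([0,y,z]))-[260,130])*5 for z in(-.0175,.0175)])
print(st["t"],st["q"],s["tvec"],s["rvec"])
cv2.imwrite("pics/sd5.png",s["image"])
E
```

```text
start finger 0.0465 -0.0075 [[335.4 315.3]] top of finger [[339.1 229.1]]
start finger 0.0465 0.0075 [[323.9 323.3]] top of finger [[326.5 235.1]]
start finger 0.055 -0.0075 [[342.9 319.7]] top of finger [[347.3 232.5]]
start finger 0.055 0.0075 [[331.4 327.9]] top of finger [[334.8 238.8]]
start finger -0.0465 -0.0075 [[265.6 274.7]] top of finger [[263.  197.7]]
start finger -0.0465 0.0075 [[254.  280.6]] top of finger [[250.4 202. ]]
start finger -0.064 -0.0075 [[254.6 268.3]] top of finger [[251.1 192.8]]
start finger -0.064 0.0075 [[243.  273.8]] top of finger [[238.5 196.9]]
0.008 now [[263.1 314. ]] [array([[228.7, 307. ]]), array([[298. , 321.2]])]
-0.011 now [[263.6 274.2]] [array([[228.9, 267.4]]), array([[298.7, 281. ]])]
-0.03 now [[264.  233.6]] [array([[229.2, 227.1]]), array([[299.5, 240.2]])]
-0.076 now [[265.3 132.8]] [array([[229.7, 127. ]]), array([[301.4, 138.8]])]
3.425 [-0.2 -0.1  2.  -0.   1.3  0.7] [-0.5  0.1  0.8] [ 1.9 -0.4  0.3]
```

View pics/sd5.png

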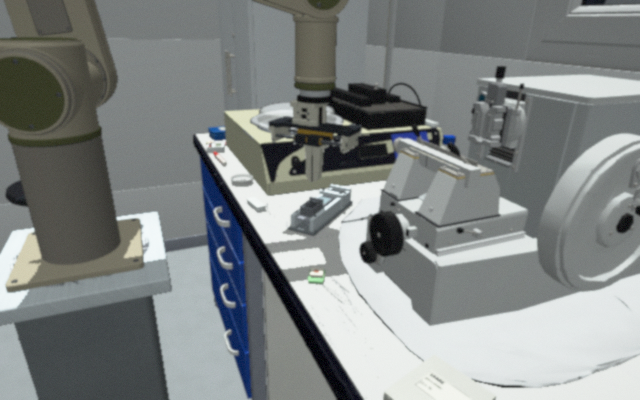

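The side view puts the fingertips at crop pixel (268,252), about 25 mm higher than the pose predicts (row 311). The dock matches in all three views. I'll go down slowly and let the force reading show where contact is.

```bash
python3 -m inch '[[[0,8,0,0,0,0],[0,8,0,0,0,0],[0,4,0,0,0,0],[0,0,0,0,0,0]]]'
python3 -m inch '[[[0,2,0,0,0,0],[0,2,0,0,0,0],[0,0,0,0,0,0]]]'
python3 - <<'E'
from h import *
s=optics.read_camera("side");crop(s["image"],260,130,400,250,5,"sd6.png")
w=optics.read_camera("wrist");crop(w["image"],250,50,400,260,2.8,"w6.png")
print(monitor.read_state()["force"])
E
```

```text
t: 3.92
tool_pos: [0.4734, -0.0403, 0.0637]
orientation: [-0.661, 1.819, -1.817]
force: [-0.1, -0.4, -0.8]
opening: 0.0002
t: 4.3
tool_pos: [0.4739, -0.0404, 0.0603]
orientation: [-0.66, 1.818, -1.818]
force: [0.9, 0.1, 0.0]
opening: 0.0007
[-0.17021505 -0.47694445 -0.35345018]
```

View pics/sd6.png

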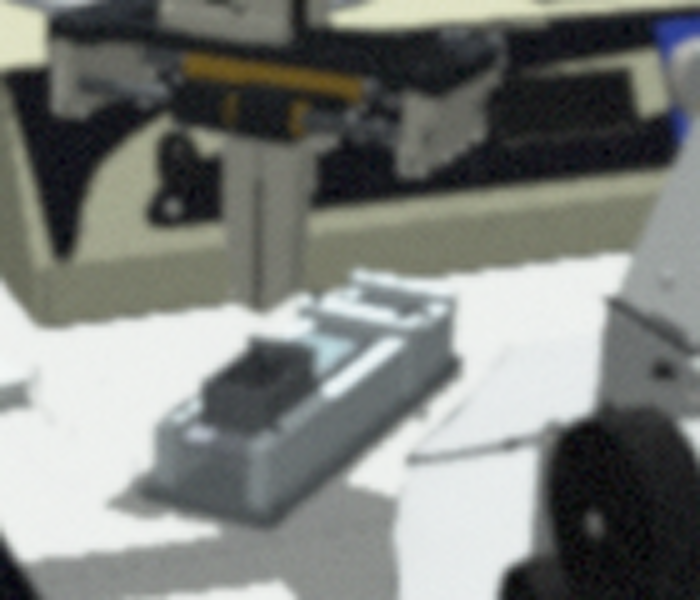

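View pics/w6.png

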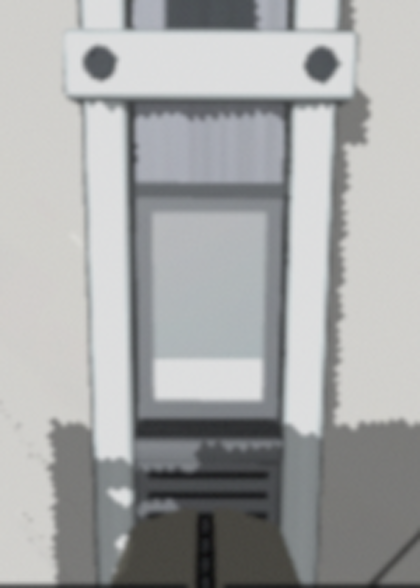

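Contact hasn't happened yet: force is about 0, and the side view has the tips at row 308, above the pad at about row 370. I'll keep going down in small steps.

```bash
python3 -m inch '[[[0,2,0,0,0,0],[0,2,0,0,0,0],[0,0,0,0,0,0]]]'
python3 -m inch '[[[0,2,0,0,0,0],[0,2,0,0,0,0],[0,0,0,0,0,0]]]'
```

```text
t: 4.78
tool_pos: [0.4737, -0.0403, 0.0561]
orientation: [-0.661, 1.818, -1.818]
force: [0.5, -0.2, 0.3]
opening: 0.0004
t: 5.15
tool_pos: [0.4737, -0.0403, 0.0522]
orientation: [-0.661, 1.818, -1.818]
force: [-0.2, -0.7, -0.3]
opening: 0.0005
```

```bash
python3 -m inch '[[[0,2,0,0,0,0],[0,2,0,0,0,0],[0,0,0,0,0,0]]]'
python3 -m inch '[[[0,2,0,0,0,0],[0,2,0,0,0,0],[0,0,0,0,0,0]]]'
python3 - <<'E'
from h import *
s=optics.read_camera("side");crop(s["image"],260,130,400,250,5,"sd7.png")
w=optics.read_camera("wrist");crop(w["image"],250,50,400,260,2.8,"w7.png")
c=optics.read_camera("scene");crop(c["image"],230,150,400,290,4.5,"sc7.png")
print(monitor.read_state()["force"])
E
```

```text
t: 5.52
tool_pos: [0.4738, -0.0403, 0.0482]
orientation: [-0.661, 1.818, -1.818]
force: [0.5, 0.5, 0.4]
opening: 0.0001
t: 5.9
tool_pos: [0.4737, -0.0403, 0.0442]
orientation: [-0.661, 1.818, -1.818]
force: [-0.8, 0.1, -0.2]
opening: 0.0008
[-0.54854286 -0.19801975  0.79865964]
```

View pics/sd7.png

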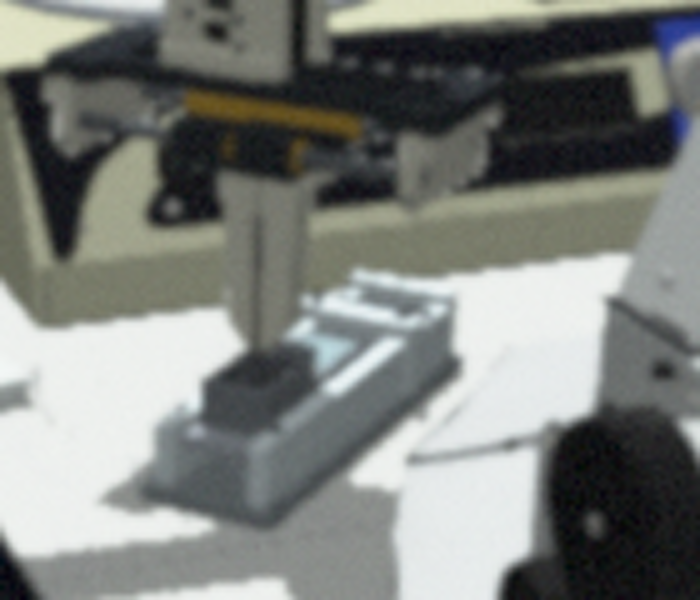

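View pics/w7.png

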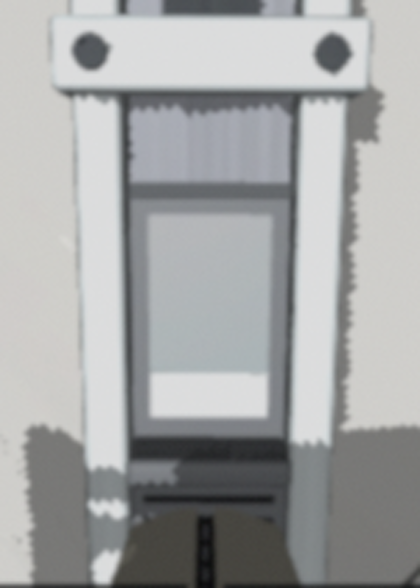

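View pics/sc7.png

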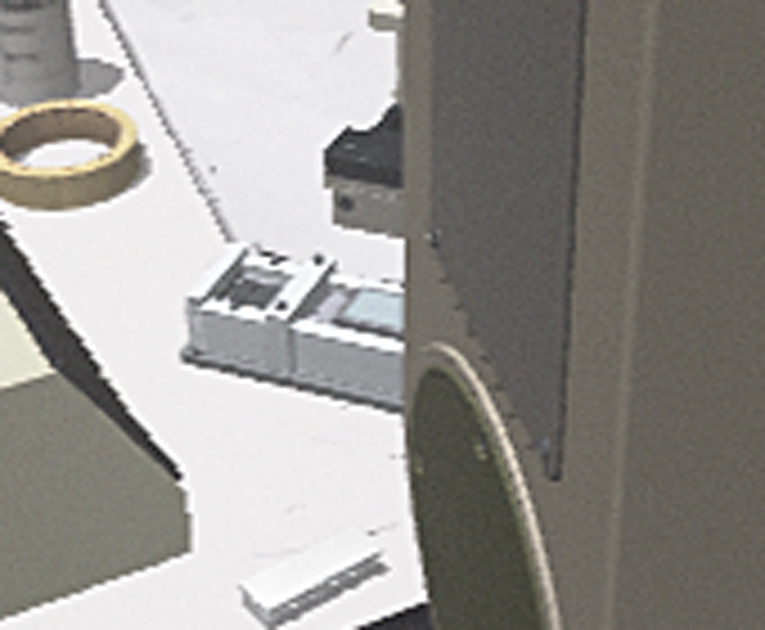

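```bash
python3 - <<'E'
from h import *
np.set_printoptions(precision=1,suppress=True)
w=optics.read_camera("wrist"); st=monitor.read_state(); M=R.from_rotvec(st["orientation"]).as_matrix()
print(ray(w,320,200)[0]*1e3, st["tool_pos"]*1e3)
for dz in (0,.01,.02,.027,.035):
    v=dict(w); o,_=ray(w,320,200)
    Mw=R.from_rotvec(w["rvec"]).as_matrix(); v["tvec"]=-Mw@(o+[0,0,dz])
    W=np.linalg.norm(onz(v,250+124/2.8,50+300/2.8,.038)-onz(v,250+297/2.8,50+300/2.8,.038))
    B=np.linalg.norm(onz(v,250+52/2.8,50+85/2.8,.046)-onz(v,250+368/2.8,50+85/2.8,.046))
    L=np.linalg.norm(onz(v,323,50+90/2.8,.046)-onz(v,323,50+460/2.8,.059))
    t=lambda n,row,z: (M.T@(onz(v,323,50+row/2.8,z)-st["tool_pos"]-[0,0,0]))[[0,2]]*1e3
    print(dz,W*1e3,'bridge w (66)',B*1e3,'bridge-ridgefront',L*1e3, 'bridge',t('',90,.046),'ridge rear',t('',485,.059),'ridge front',t('',462,.059),'tip front row512 @61',t('',512,.061))
E
```

```text
[528.8   6.8 228.4] [474.  -40.4  44.5]
0 37.62021718074526 bridge w (66) 61.849645660953165 bridge-ridgefront 73.08553063710278 bridge [-89.7  -1. ] ridge rear [-12.4  -1.1] ridge front [-17.3  -1.1] tip front row512 @61 [-7.2 -1.1]
0.01 39.59595076608407 bridge w (66) 65.24031368707203 bridge-ridgefront 77.1947488288791 bridge [-90.6  -1. ] ridge rear [-8.8 -1.1] ridge front [-14.1  -1.1] tip front row512 @61 [-3.4 -1.1]
0.02 41.57168435142301 bridge w (66) 68.63098171319095 bridge-ridgefront 81.31038023145885 bridge [-91.6  -1. ] ridge rear [-5.3 -1.1] ridge front [-10.8  -1.1] tip front row512 @61 [ 0.5 -1.1]
0.027 42.954697861160135 bridge w (66) 71.00444933147418 bridge-ridgefront 84.19463450787275 bridge [-92.2  -1. ] ridge rear [-2.8 -1.1] ridge front [-8.6 -1.1] tip front row512 @61 [ 3.2 -1.1]
0.035 44.5352847294312 bridge w (66) 73.71698375236934 bridge-ridgefront 87.49387202284585 bridge [-93.  -1.] ridge rear [ 0.  -1.1] ridge front [-6.  -1.1] tip front row512 @61 [ 6.4 -1.1]
```

The wrist rays put the finger's front edge at z≈61 mm, 5 mm behind the ridge. So the real tips are about 17 mm above the reported TCP, which disagrees with the 8 mm tip_extent. Contact should come about 8 mm lower.

```bash
python3 -m inch '[[[0,2,0,0,0,0],[0,2,0,0,0,0],[0,0,0,0,0,0]]]'
python3 -m inch '[[[0,2,0,0,0,0],[0,1,0,0,0,0],[0,0,0,0,0,0]]]'
python3 -m inch '[[[0,2,0,0,0,0],[0,0,0,0,0,0]]]'
```

```text
t: 6.48
tool_pos: [0.4737, -0.0403, 0.0401]
orientation: [-0.661, 1.818, -1.818]
force: [0.6, 0.0, 0.2]
opening: 0.0002
t: 6.85
tool_pos: [0.4738, -0.0403, 0.0373]
orientation: [-0.661, 1.818, -1.818]
force: [-0.5, -0.1, -0.6]
opening: 0.0004
t: 7.1
tool_pos: [0.4738, -0.0403, 0.0353]
orientation: [-0.661, 1.818, -1.818]
force: [0.3, -0.2, -0.3]
opening: 0.0007
```

```bash
python3 -m inch '[[[0,2,0,0,0,0],[0,0,0,0,0,0]]]'
python3 -m inch '[[[0,2,0,0,0,0],[0,0,0,0,0,0]]]'
python3 -m inch '[[[0,2,0,0,0,0],[0,0,0,0,0,0]]]'
```

```text
t: 7.35
tool_pos: [0.4741, -0.0404, 0.0338]
orientation: [-0.66, 1.817, -1.818]
force: [-1.9, 1.1, 5.3]
opening: 0.0008
t: 7.6
tool_pos: [0.4742, -0.0404, 0.0319]
orientation: [-0.66, 1.817, -1.818]
force: [-3.2, -0.6, 6.9]
opening: 0.0005
t: 7.85
tool_pos: [0.4742, -0.0404, 0.03]
orientation: [-0.66, 1.817, -1.818]
force: [-2.5, -0.1, 7.3]
opening: 0.0005
```

Contact came at TCP z ≈ 34 mm, and the bed began to yield at about 7 N as expected. Pressing to the bottom.

```bash
python3 -m inch '[[[0,2,0,0,0,0],[0,2,0,0,0,0],[0,0,0,0,0,0]]]'
python3 -m inch '[[[0,1,0,0,0,0],[0,0,0,0,0,0]]]'
python3 -m inch '[[[0,1,0,0,0,0],[0,0,0,0,0,0]]]'
python3 - <<'E'
from h import *
w=optics.read_camera("wrist");crop(w["image"],250,50,400,260,2.8,"w8.png")
s=optics.read_camera("side");crop(s["image"],260,130,400,250,5,"sd8.png")
print(monitor.read_state()["force"])
E
```

```text
t: 8.22
tool_pos: [0.4743, -0.0404, 0.0263]
orientation: [-0.66, 1.817, -1.818]
force: [-4.2, 1.1, 9.3]
opening: 0.0004
t: 8.48
tool_pos: [0.4743, -0.0404, 0.0254]
orientation: [-0.66, 1.817, -1.818]
force: [-4.9, 0.2, 10.2]
opening: 0.0006
t: 8.72
tool_pos: [0.4743, -0.0404, 0.0244]
orientation: [-0.66, 1.817, -1.818]
force: [-4.3, 0.7, 10.3]
opening: 0.0004
[-4.19978261  1.54618813 11.57127399]
```

View pics/w8.png

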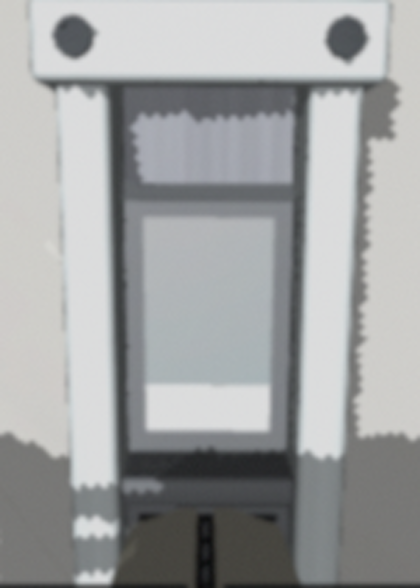

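View pics/sd8.png

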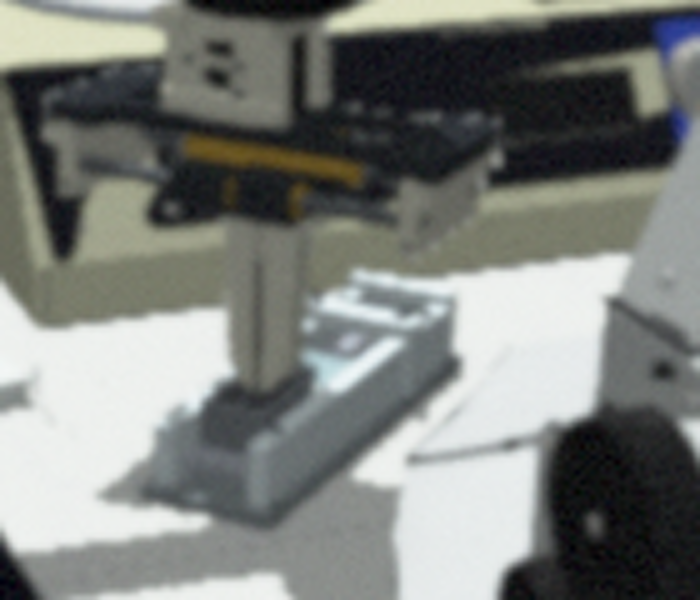

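The bed has sunk to about 9.8 mm, with the fingertips squarely behind the ridge (side crop (262,390)). One more millimetre, then push along tool −x.

```bash
python3 -m inch '[[[0,1,0,0,0,0],[0,0,0,0,0,0]]]'
```

```text
t: 9.07
tool_pos: [0.4743, -0.0405, 0.0239]
orientation: [-0.66, 1.817, -1.818]
force: [-7.4, 1.9, 16.0]
opening: 0.0009
```

```bash
python3 -m inch '[[[-3,0,0,0,0,0],[-3,0,0,0,0,0],[-3,0,0,0,0,0],[-3,0,0,0,0,0],[0,0,0,0,0,0]]]'
python3 - <<'E'
from h import *
np.set_printoptions(precision=3,suppress=True)
st=monitor.read_state(); M=R.from_rotvec(st["orientation"]).as_matrix(); print(M, 'force tool',M.T@st["force"])
w=optics.read_camera("wrist");crop(w["image"],250,50,400,260,2.8,"w9.png")
E
```

```text
t: 9.7
tool_pos: [0.484, -0.0338, 0.024]
orientation: [-0.66, 1.815, -1.82]
force: [-5.6, -4.5, 13.6]
opening: 0.0004
[[-0.767  0.001  0.642]
 [-0.642 -0.002 -0.767]
 [ 0.    -1.     0.002]] force tool [  7.203 -13.619  -0.16 ]
```

View pics/w9.png

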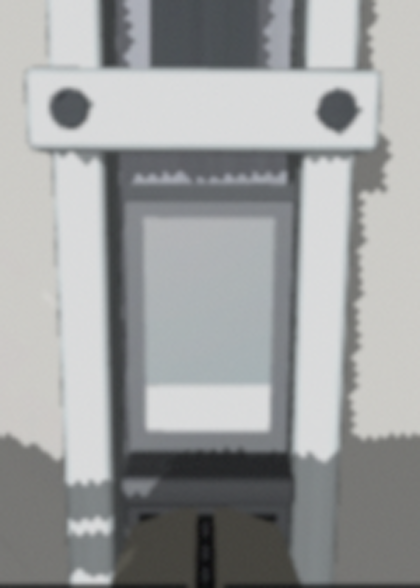

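The carrier moves with the fingers (the glass stays at the same pixels while the bridge comes closer), and the push takes about 7 N. Continuing.

```bash
python3 -m inch '[[[-3,0,0,0,0,0],[-4,0,0,0,0,0],[-4,0,0,0,0,0],[-4,0,0,0,0,0],[0,0,0,0,0,0]]]'
python3 -m inch '[[[-4,0,0,0,0,0],[-4,0,0,0,0,0],[-4,0,0,0,0,0],[0,0,0,0,0,0]]]'
python3 - <<'E'
from h import *
w=optics.read_camera("wrist");crop(w["image"],250,50,400,260,2.8,"w10.png")
E
```

```text
t: 10.38
tool_pos: [0.4956, -0.0241, 0.024]
orientation: [-0.66, 1.815, -1.82]
force: [-4.5, -3.7, 12.2]
opening: 0.0003
t: 10.88
tool_pos: [0.5048, -0.0164, 0.024]
orientation: [-0.659, 1.815, -1.82]
force: [-4.6, -3.6, 13.3]
opening: 0.0008
```

View pics/w10.png

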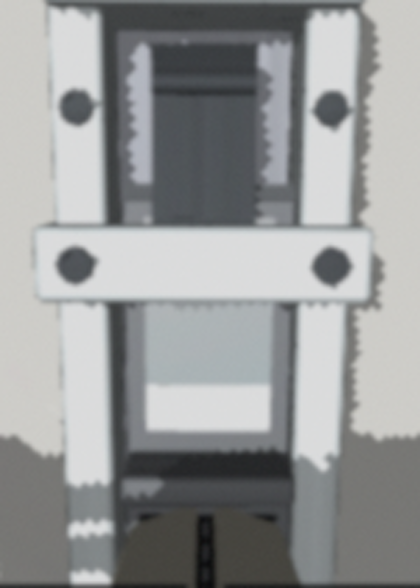

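The nose is through the bridge (crop row ~187). About 31 mm to go, past the leaf to the stop.

```bash
python3 -m inch '[[[-4,0.5,0,0,0,0],[-4,0,0,0,0,0],[-4,0,0,0,0,0],[-4,0,0,0,0,0],[0,0,0,0,0,0]]]'
python3 -m inch '[[[-4,0,0,0,0,0],[-4,0,0,0,0,0],[-2,0,0,0,0,0],[0,0,0,0,0,0]]]'
python3 - <<'E'
from h import *
w=optics.read_camera("wrist");crop(w["image"],250,50,400,260,2.8,"w11.png")
E
```

```text
t: 11.55
tool_pos: [0.5173, -0.0064, 0.024]
orientation: [-0.659, 1.815, -1.82]
force: [-6.1, -5.7, 16.6]
opening: 0.0002
t: 12.05
tool_pos: [0.5241, -0.0008, 0.024]
orientation: [-0.661, 1.815, -1.821]
force: [-10.4, -8.2, 20.1]
opening: 0.0002
```

View pics/w11.png

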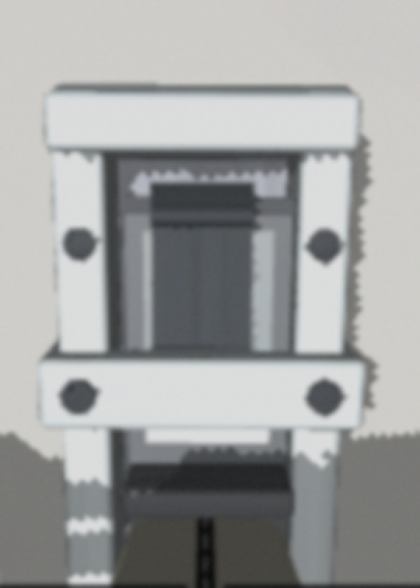

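The fingers are now against the ridge (push ~13 N). Nose at about crop row 210, end stop at ~row 155. Pushing on in small steps.

```bash
python3 -m inch '[[[-2,0,0,0,0,0],[-2,0,0,0,0,0],[0,0,0,0,0,0]]]'
python3 -m inch '[[[-2,0,0,0,0,0],[-1,0,0,0,0,0],[0,0,0,0,0,0]]]'
python3 - <<'E'
from h import *
w=optics.read_camera("wrist");crop(w["image"],250,50,400,260,2.8,"w12.png")
E
```

```text
t: 12.48
tool_pos: [0.5272, 0.0019, 0.024]
orientation: [-0.661, 1.815, -1.821]
force: [-10.9, -8.5, 19.9]
opening: 0.0002
t: 12.85
tool_pos: [0.5294, 0.0037, 0.024]
orientation: [-0.661, 1.815, -1.821]
force: [-9.9, -9.4, 20.1]
opening: 0.0006
```

View pics/w12.png

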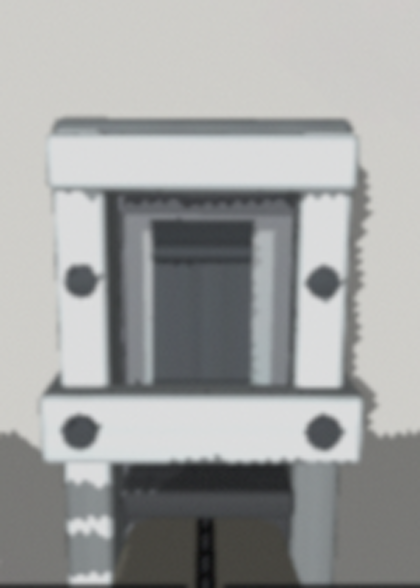

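Nose at crop row ~208, stop face at ~row 195, so a few mm remain.

```bash
python3 -m inch '[[[-2,0,0,0,0,0],[0,0,0,0,0,0]]]'
python3 -m inch '[[[-1,0,0,0,0,0],[0,0,0,0,0,0]]]'
python3 -m inch '[[[-1,0,0,0,0,0],[0,0,0,0,0,0]]]'
```

```text
t: 13.15
tool_pos: [0.5304, 0.0046, 0.024]
orientation: [-0.663, 1.815, -1.822]
force: [-12.5, -10.3, 21.4]
opening: 0.0001
t: 13.4
tool_pos: [0.5304, 0.0046, 0.0239]
orientation: [-0.665, 1.816, -1.823]
force: [-17.7, -13.8, 26.0]
opening: 0.0003
t: 13.65
tool_pos: [0.5304, 0.0046, 0.0239]
orientation: [-0.667, 1.816, -1.824]
force: [-20.9, -16.4, 28.7]
opening: 0.0005
```

```bash
python3 - <<'E'
from h import *
w=optics.read_camera("wrist");crop(w["image"],250,50,400,260,2.8,"w13.png")
s=optics.read_camera("side");crop(s["image"],260,130,400,250,5,"sd13.png")
c=optics.read_camera("scene");crop(c["image"],250,180,360,270,6.5,"sc13.png")
E
```

```text
(no output)
```

View pics/w13.png

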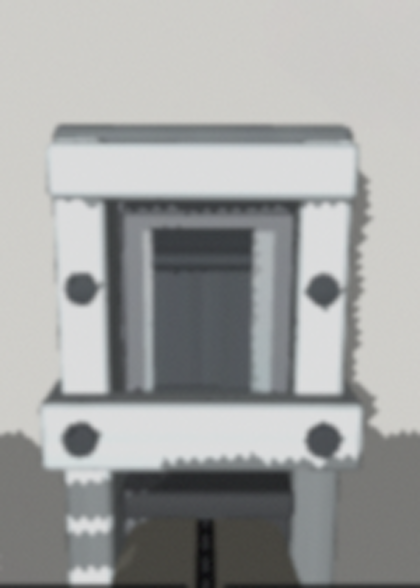

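View pics/sc13.png

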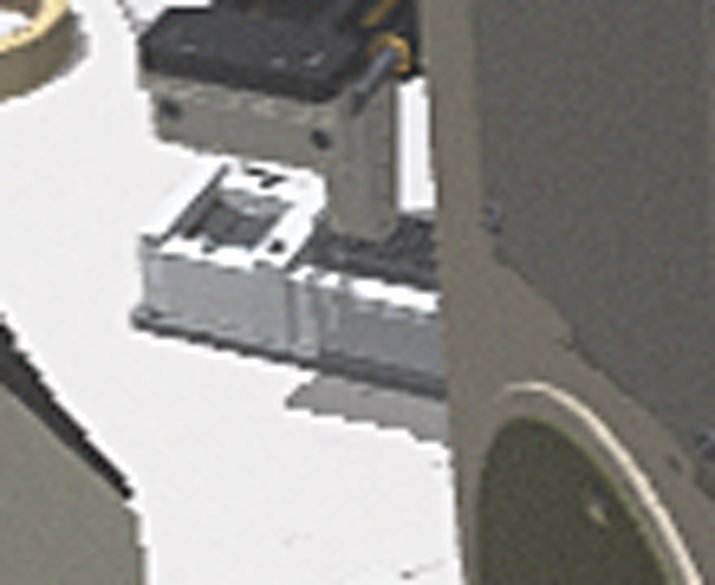

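View pics/sd13.png

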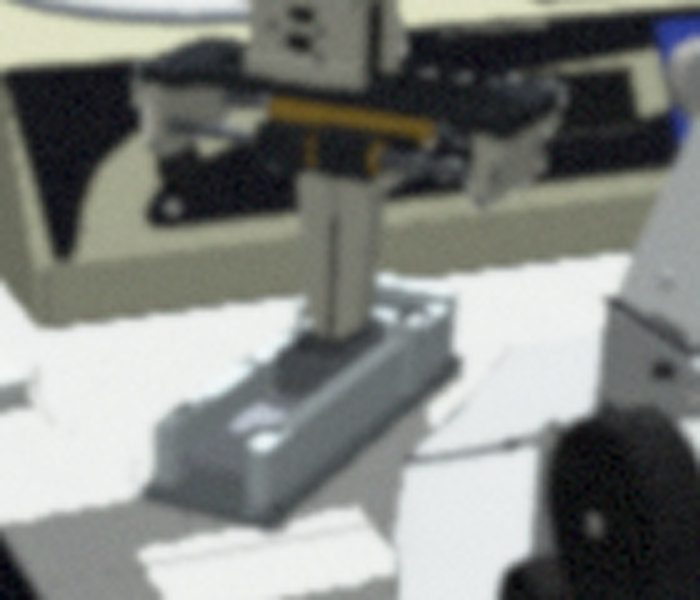

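The forward motion stalled with the push force rising to ~26 N. The ridge is just short of the bridge and the nose is at the stop. I'll ease the push, then lift straight up so the bed clamps the carrier.

```bash
python3 -m inch '[[[2,0,0,0,0,0],[0,0,0,0,0,0]]]'
python3 -m inch '[[[0,-2,0,0,0,0],[0,-2,0,0,0,0],[0,-2,0,0,0,0],[0,0,0,0,0,0]]]'
python3 -m inch '[[[0,-3,0,0,0,0],[1,-3,0,0,0,0],[2,-6,0,0,0,0],[0,-20,0,0,0,0],[0,-30,0,0,0,0],[0,-40,0,0,0,0],[0,0,0,0,0,0]]]'
python3 - <<'E'
from h import *
w=optics.read_camera("wrist");cv2.imwrite("pics/w14.png",w["image"]);crop(w["image"],250,50,400,260,2.8,"w14c.png")
s=optics.read_camera("side");crop(s["image"],260,130,400,250,5,"sd14.png")
print(monitor.read_state()["force"],monitor.read_state()["tool_pos"])
E
```

```text
t: 14.05
tool_pos: [0.5304, 0.0046, 0.0239]
orientation: [-0.662, 1.816, -1.822]
force: [-13.2, -11.7, 21.3]
opening: 0.0001
t: 14.55
tool_pos: [0.5296, 0.0055, 0.0276]
orientation: [-0.663, 1.817, -1.82]
force: [-3.5, -7.5, 2.9]
opening: 0.0005
t: 15.42
tool_pos: [0.5319, 0.0052, 0.1351]
orientation: [-0.651, 1.811, -1.818]
force: [0.2, -0.0, -0.0]
opening: 0.0005
[-0.79557369 -0.13195957 -0.44467321] [0.52919456 0.00535596 0.13091509]
```

View pics/w14.png

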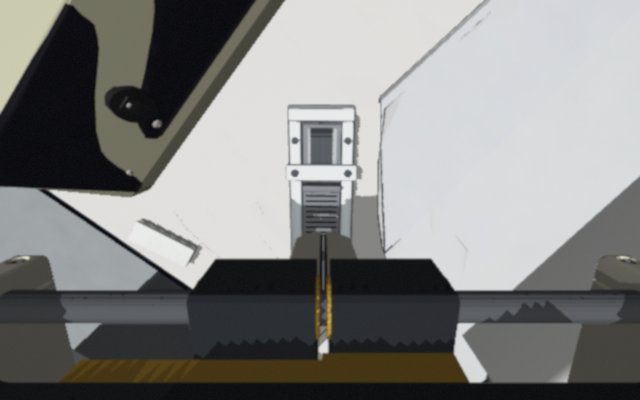

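View pics/w14c.png

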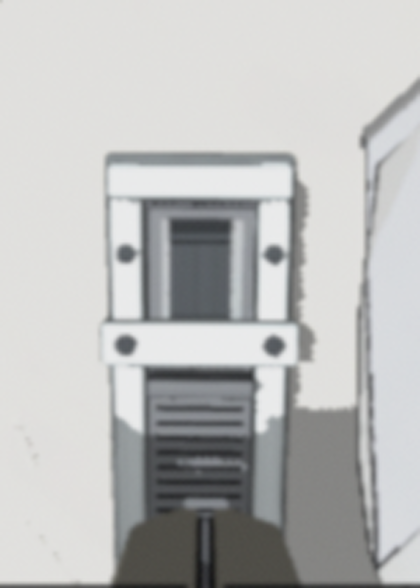

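View pics/sd14.png

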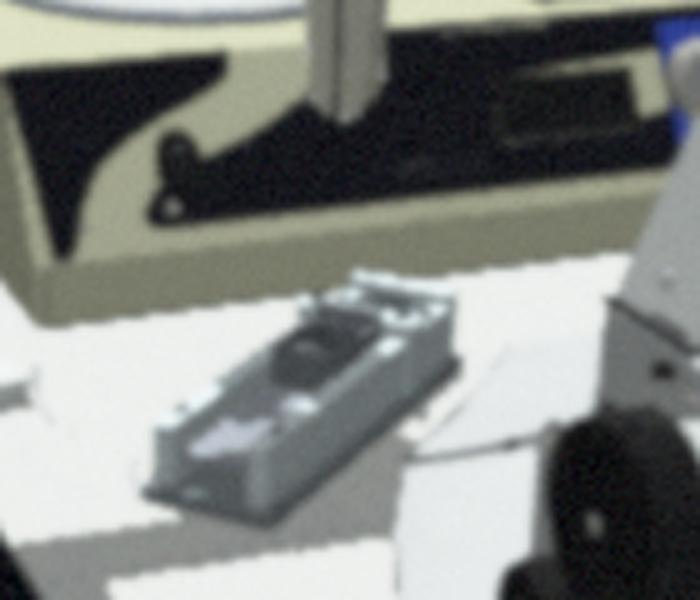

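```bash
python3 -m inch '[[[40,-40,0,0,0,0],[50,-30,0,0,0,0],[0,0,0,0,0,0],[0,0,0,0,0,0]]]'
python3 - <<'E'
from h import *
w=optics.read_camera("wrist");cv2.imwrite("pics/w15.png",w["image"]);crop(w["image"],275,0,375,100,6,"w15a.png");crop(w["image"],275,60,375,160,6,"w15b.png")
E
```

```text
t: 16.02
tool_pos: [0.4591, -0.0523, 0.1987]
orientation: [-0.66, 1.819, -1.817]
force: [0.5, 0.3, -0.1]
opening: 0.0005
```

View pics/w15.png

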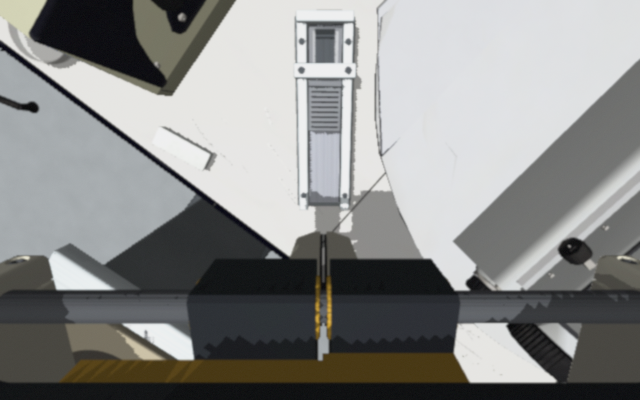

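View pics/w15a.png

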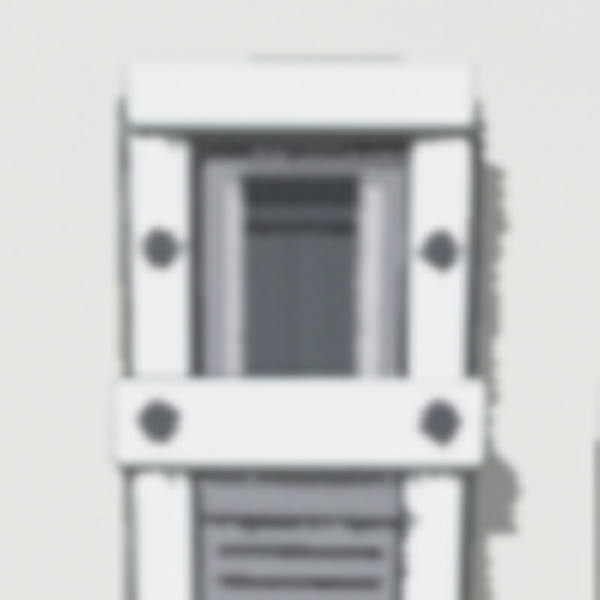

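View pics/w15b.png

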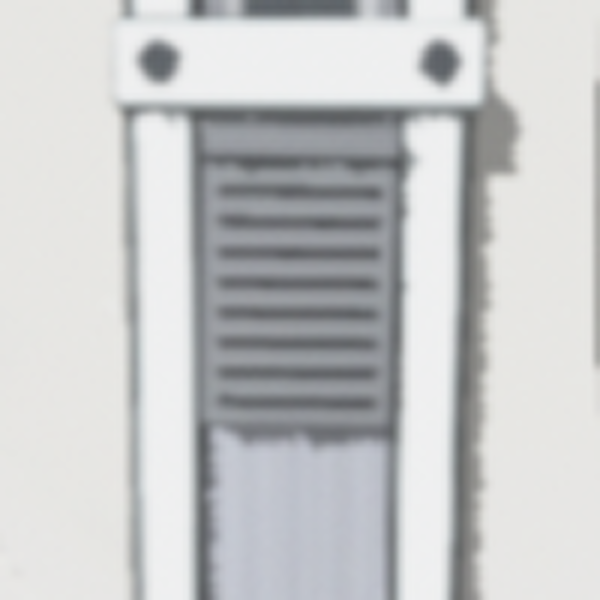

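```bash
python3 - <<'E'
from h import *
w=optics.read_camera("wrist"); st=monitor.read_state(); M=R.from_rotvec(st["orientation"]).as_matrix()
x=lambda r,z:-(M.T@(onz(w,325,r,z)))[0]*1e3
b=x(77.7,.046)-40
for n,r,z,e in [('bridge rear',63.2,.046,54),('stop face top',21.3,.046,92),('ridge front',80.7,.0525,37),('ridge rear',86.5,.0525,31),('block rear',131.3,.0465,-13),('nose top(bevel)',25.6,.0345,89)]: print(n,x(r,z)-b,'expected home',e)
E
```

```text
bridge rear 53.53270908413867 expected home 54
stop face top 90.97241599061175 expected home 92
ridge front 36.51298302137246 expected home 37
ridge rear 31.093525783786504 expected home 31
block rear -12.80485121669301 expected home -13
nose top(bevel) 90.09990647561261 expected home 89
```

All the rays agree with home to within about 1 mm, and the carrier is clamped. The robot is clear of everything, so I'm handing in.

```bash
python3 -c "
from plant import robot; print(robot.close_job())"
```

```text
the job is handed in; nothing more can be done
None
```

The slide carrier is loaded: I pressed it down about 10 mm with closed fingertips and slid it under the bridge and leaf spring until it stopped hard against the end stop. I then eased the push, lifted straight off so the bed clamped it, and handed in at about 16 s.

**Forces:** downward force peaked at about 29 N and push force at about 27 N, both at the end stop. The wrist force was about 0 after I backed away.

**Last check (wrist camera, dock frame):**

| Feature | Measured x (mm) | Expected when home (mm) |
|---|---|---|
| Ridge rear | 31.1 | 31 |
| Ridge front | 36.5 | 37 |
| Block rear | -12.8 | -13 |
| Nose top edge | 90.1 | 89 |

**What disagreed:**
- **Fingertip position:** contact came about 27 mm lower than the reported pose and `tip_extent` predicted. The real fingertips are about 19 mm behind the reported TCP, not 8 mm ahead. I found contact by force and by the side view instead.
- **Bystanders:** I did not measure the dish, the cassette or the white case afterwards. No contact force appeared away from the carrier.

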